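# Press the oil flask into the sprung filling stand

## Robot

A 6-joint arm with a two-finger parallel gripper is mounted at the origin on the work surface. World frame = base frame: x ahead of the robot, y to its left, z up, the work surface at z = 0. Lengths are in mm, angles in rad, forces in N, time in s.
With the tool pointing down it reaches from about 325 to 1000 mm from the base axis. Payload 5.1 kg.
Tool frame: the origin (TCP) lies at the very end of the fingers, on their centre line; the grasp point (between the pads) lies 19 mm behind it; z points along the fingers, y is the direction in which the jaws open and shut (so a half turn about z gives the same grasp; the last joint's range is limited). The gripper opens to 85 mm and grips with 20 to 120 N. Pads are 22 mm wide; open, the fingers measure 114 mm over their backs; the gripper's body (76 mm by 85 mm) begins 54 mm behind the grasp point. The pads swing forward as they close: fully open they stand 13 mm farther back than shut.
Start: joints at [-1.308, 0.124, 1.65, -0, 1.367, -0.083], TCP at [220.284, -611.522, 231.322] pointing down, gripper open.
Joint ranges: [-2.61, 2.61], [-1.02, 2.33], [0.03, 2.71], [-1.35, 4.49], [0.32, 2.68], [-2.91, 2.91]. Speed limits (rad/s): [2.57, 2.57, 3.14, 3.14, 3.14, 3.14].

## Interface

Orientations are given as a unit quaternion [x, y, z, w].
In Python, from plant import sense, capture, camera_model, job_done gives the robot as it stands.
- The arm moves only by the tool apply_moves, never from a script. Its argument "deltas" is a list of rows, each an object of numbers: "dx", "dy", "dz": the shift along the tool's x, y, z in cm; "rx", "ry", "rz": the turn, a rotation vector about the tool's x, y, z in degrees; "grip": the opening, from 0 (shut) to 1 (fully open). In form: [{"dx": .., "dy": .., "dz": .., "rx": .., "ry": .., "rz": .., "grip": ..}, ...]. A call has 1 to 8 rows; each row shifts and turns the commanded pose from where the row before left it, along the tool's axes as they then stand; what a row does not reach is not made up. A row lasts 1/8 s, in which the tool goes at most 62.5 mm and 10.7 degrees, less where a joint would pass 70% of its speed; a pose out of reach is approached as far as the arm can. A call is refused whole if a number of a shift passes 6.25 or a number of a turn 10.7, either way. A call with a gripper value outside its range is refused whole. The fingers move at their own pace and stop on an object; "newtons" is the grip in N (left out, the last holds). Time passes only in rows, so rows that do not move let the fingers close. It gives the time, the measured TCP pose, the force and the opening at its end, in the units of the state.
- sense(): the state, without advancing time (a new reading comes with each control period).
- capture(name): name is "scene" or "top" or "wrist"; returns the picture (384x512x3 uint8, red, green, blue); there is no depth.
- camera_model(name): a dict with "fovy" (degrees; the focal length in pixels is half the picture's height over the tangent of half this angle, whatever the lens; pixels are square), "cx", "cy" (the principal point, pixels), "R" (3x3) and "t" (3): a world point X has camera coordinates R X + t. Camera axes: x right, y down, z forward; pixel columns grow to the right and rows downward; lengths in mm; the calibration is good to about 2 mm. A picture is of the moment at which its call begins: read the wrist's pose just before it. camera_model takes no time and is no camera call; for the wrist camera it gives the pose at the moment of the call.
- job_done(): hands the job in, once; it reports no verdict.
The state is a dict: "time": time; "joints": joint angles; "joint_velocities": joint speeds; "tau": joint torques, N m; "position": TCP position; "tool_rot": TCP orientation; "ft_force": force on the tool from outside, world axes, zero at the start; "wrist_torque": the same for the moment, N m; "opening": opening from 0.0 (shut) to 1.0 (fully open).
Only numpy, scipy, OpenCV 4.12 (cv2) and the standard library are available. Lean on these libraries where they do the work, as an engineer would, in place of code of your own. Each camera call takes 0.05 s, during which the arm holds its last target.

## Task

At the flatbread bakery's oil filling stand, turn the hand crank clockwise, almost two full turns, until the sliding cover has drawn right back from over the sprung ring. Then pick up the round-bellied flask, set it upright in the ring and press it down until the ring is fully down against its springs. Finish while still holding the flask pressed down (do not let go); keep it upright all the way and leave the other things on the table where they are.

Things in the scene. Friction and masses are not known exactly. Their poses are not given: they have to be found in the camera images.
- crank (a joint): hand crank of the filling stand, vertical axis, turns clockwise seen from above as the value grows, in rad from 0 (cover fully over the ring) to a stop at 12.9. Starts at 0 to 1.2. It moves the cover 8 mm per rad; the cover is fully drawn back from 11.6 on. It has friction (about 5 N at the knob) and stays where it is left; the cover is driven through a stiff gear and is not to be pushed by hand
- crank_axis (a point): point on the crank's axis, fixed to the stand, at the height of the middle of the knob (122 mm above the table). Its x axis points from the robot side to the far side of the stand (the way the cover draws back), its y axis from the ring to the crank. The ring's axis lies 170 mm from the crank's axis in -y
- knob_grip (a point): upright round wooden knob of the crank, 24 mm in diameter, 50 mm tall (94 to 144 mm above the table), spins freely on its pin 45 mm from the crank's axis; this point is on its axis 122 mm above the table. The crank arm lies just under it (top at 92 mm). At crank value 0 the knob lies on the robot side (-x of the stand) of the axis
- cover (a joint): flat steel cover, 100 by 100 mm, 4 mm thick, top 76 mm above the table, sliding on two rails above the ring, in m from 0 (centred over the ring) to about 0.1 (drawn back to the far side, ring clear). Driven only by the crank
- cradle (a point): sprung aluminium ring, lying flat, outer diameter 84 mm, hole 48 mm, 12 mm thick; this point is on its axis at its upper face, 58 mm above the table when up, and moves down with it. The rails stand 51 mm either side of its axis, tops 79 mm above the table
- ring (a joint): how far the ring is pressed down, in m from 0 (up) to 0.018 (bottom stop). Springs: about 4 N to start moving it, 13 N at the stop (500 N/m), beside the flask's weight
- flask_center (a point): amber glass flask with a round belly 68 mm in diameter, a straight neck 26 mm in diameter from 61 to 108 mm above its underside, a 30 mm lip 5 mm thick and a cork; 121 mm tall in all, flat foot 36 mm across, about 0.2 kg. This point is on its axis, 60.5 mm above its underside (half-way up), z along the neck. Seated in the ring its underside is about 5 mm below the ring's upper face, so this point is 56 mm above that face
- bottle_mid (a point): bystander: straight amber bottle, 60 mm in diameter, 150 mm tall; point half-way up
- jar_mid (a point): bystander: wide amber jar with steel lid, 68 mm in diameter, 85 mm tall; point half-way up
- bowl: bystander: steel bowl, 150 mm across, 60 mm tall, origin under its centre
- cup_mid (a point): bystander: white cup, 72 mm across, 70 mm tall; point half-way up
- scraper: bystander: steel dough scraper lying flat, 110 by 100 mm, 14 mm high, origin under its centre
Things that resemble listed ones, but are neither listed nor needed, are in the scene too. What is shaped like the part that bears flask_center but purple or red is not meant.

How it is judged:
By the outcome, as a careful person would: the job done as asked, in the order asked, and still so for the second after the job is handed in, while the arm keeps its last pose, push and grip.
It also fails if it takes over 72 s, if anything falls off the work surface, if the arm or the gripper's body presses on something with over 40 N, if the wrist force passes 120 N, or if a joint passes its speed limit or range.

## Working session

There is one attempt and no reset: what is moved stays moved. The work goes in short steps, Python scripts to look and compute and a tool call to move; the robot and the scene stay as the last step left them, time stands still between calls to the robot, and variables do not carry over. Pictures are saved under pics/ and viewed, and the job is handed in when it is done.

Besides the shell and the picture viewer there is one more tool, called after "Call:" as a command line: name --argument value ..., lists and objects as JSON in quotes. apply_moves: Moves the arm, as the interface text tells. Its arguments: {"type":"object","properties":{"deltas":{"type":"array"},"newtons":{"type":"number"}},"required":["deltas"]}

```bash
ls; mkdir -p pics; python3 - <<'E'
from plant import *
import cv2
print(sense())
for n in ["scene","top"]:
    im=capture(n); cv2.imwrite(f"pics/{n}0.png",im[:,:,::-1]); 
    m=camera_model(n); print(n,m)
E
```

```text
pics
{'time': 0.0, 'joints': array([-1.30761001e+00,  1.24520418e-01,  1.65171263e+00, -2.12997823e-05,
        1.36754104e+00, -8.25715071e-02]), 'joint_velocities': array([-1.41455079e-03, -1.40385546e-03,  7.24647886e-05,  4.49904491e-04,
       -1.43275294e-03,  8.67163671e-04]), 'tau': array([-4.53478468e-03, -4.23622656e+01, -3.65457165e+01, -3.95695733e-04,
        6.95138646e-03,  1.05611221e-06]), 'position': array([ 220.10901841, -610.91810751,  230.02030278]), 'tool_rot': array([ 9.85092664e-01,  1.72021082e-01, -1.08751878e-04, -1.08533272e-03]), 'ft_force': array([-0.40809312,  0.44577537,  0.16101633]), 'wrist_torque': array([ 0.01870557, -0.00910361, -0.01757413]), 'opening': 1.0015762302443705}
scene {'fovy': 42.434368029358694, 'cx': 258.65573503436684, 'cy': 179.93419912160329, 'R': array([[-0.33304749,  0.94289541,  0.00525589],
       [ 0.64561843,  0.23209938, -0.72753469],
       [-0.68720901, -0.2389103 , -0.68605076]]), 't': array([ 134.10609966, -270.52295911, 1685.17473536])}
top {'fovy': 49.81484211142819, 'cx': 252.67381864621177, 'cy': 188.86215734951566, 'R': array([[ 0.01060337, -0.99969953, -0.02210026],
       [-0.99914083, -0.00970673, -0.04029122],
       [ 0.04006459,  0.02250849, -0.99894354]]), 't': array([  53.04798423,  527.09346338, 1377.17128124])}
```

View pics/scene0.png

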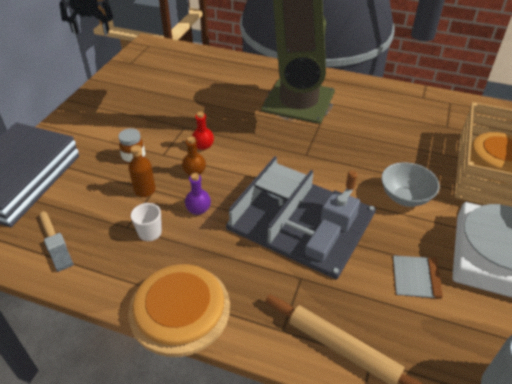

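View pics/top0.png

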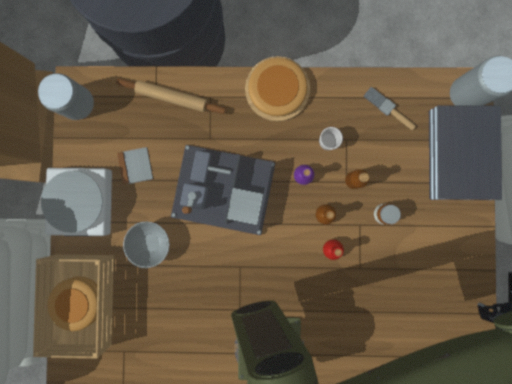

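```bash
python3 - <<'E'
import cv2
a=cv2.imread("pics/scene0.png");b=cv2.imread("pics/top0.png")
cv2.imwrite("pics/s_crop.png",cv2.resize(a[110:280,110:390],None,fx=2.8,fy=2.8,interpolation=cv2.INTER_CUBIC))
cv2.imwrite("pics/t_crop.png",cv2.resize(b[120:270,165:415],None,fx=3.2,fy=3.2,interpolation=cv2.INTER_CUBIC))
E
```

```text
(no output)
```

View pics/s_crop.png

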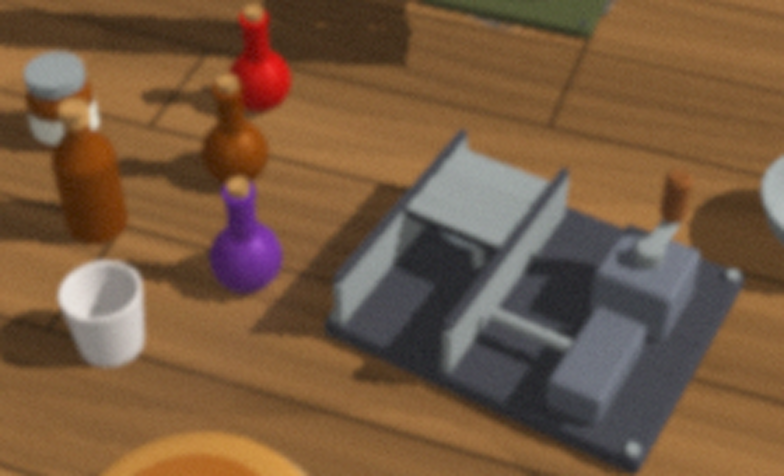

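View pics/t_crop.png

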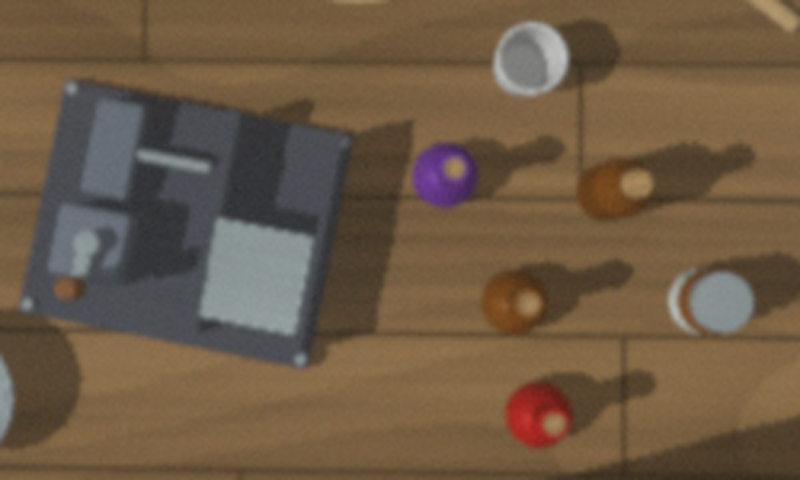

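```bash
cat > h.py <<'E'
import numpy as np, cv2
from plant import *
from scipy.optimize import least_squares
from scipy.spatial.transform import Rotation as Ro
def K(m): return (192/np.tan(np.radians(m['fovy']/2)),m['cx'],m['cy'])
def proj(m,X):
    f,cx,cy=K(m); c=np.asarray(m['R'])@np.asarray(X,float)+m['t']; return np.array([cx+f*c[0]/c[2],cy+f*c[1]/c[2]])
def onz(m,uv,z):
    f,cx,cy=K(m); R=np.asarray(m['R']); d=R.T@np.array([(uv[0]-cx)/f,(uv[1]-cy)/f,1]); o=-R.T@m['t']
    return o+d*(z-o[2])/d[2]
def tri(obs):
    f=lambda X: np.concatenate([proj(m,X)-uv for m,uv in obs])
    r=least_squares(f,[500,0,100]); return r.x,r.fun
E
python3 - <<'E'
from h import *
T=camera_model("top");S=camera_model("scene")
t=lambda u,v:np.array([165+u/3.2-.3,120+v/3.2-.3]); s=lambda u,v:np.array([110+u/2.8-.3,110+v/2.8-.3])
np.set_printoptions(precision=1,suppress=True)
print("cork top",tri([(T,t(528,303)),(S,s(228,82))]), onz(T,t(528,303),121),onz(S,s(228,82),121))
print("belly", onz(T,t(514,302),34),onz(S,s(236,150),34))
print("knob top",tri([(T,t(68,288)),(S,s(678,178))]), onz(T,t(68,288),144))
print("hub", tri([(T,t(86,243)),(S,s(648,252))]),onz(T,t(86,243),92))
print("screws");c=[onz(T,t(*p),12) for p in [(71,88),(345,142),(27,304),(300,359)]]
for x in c:print(x)
print("cover top view")
for p in [(222,217),(315,236),(298,334),(201,319)]: print(onz(T,t(*p),76))
print("cover scene view far-left.. ")
for p in [(467,150),(555,190),(498,246),(408,208)]: print(onz(S,s(*p),76))
for p,z in [((531,58),70),((617,190),0),((445,175),34),((538,415),34)]: print(onz(T,t(*p),z))
print(onz(S,s(245,260),34))
E
```

```text
cork top (array([ 445.4, -180.8,  118.5]), array([-0.4,  0.2, -0.4, -0. ])) [ 446.  -181.5  121. ] [ 448.  -178.3  121. ]
belly [ 445.1 -181.5   34. ] [ 448.3 -177.7   34. ]
knob top (array([455.5, 260. , 137.7]), array([-0.4,  0.1, -0.3,  0. ])) [455.8 257.7 144. ]
hub (array([500.2, 250.7,  84.9]), array([ 0.2, -0. ,  0.1, -0. ])) [499.9 250.1  92. ]
screws
[665.3 282.4  12. ]
[610.5  -7.4  12. ]
[437.  324.9  12. ]
[382.8  37.6  12. ]
cover top view
[527.7 116.6  76. ]
[509.6  23.3  76. ]
[411.7  39.3  76. ]
[425.5 136.3  76. ]
cover scene view far-left.. 
[415.2  55.   76. ]
[441.1 149.9  76. ]
[529.5 121.2  76. ]
[510.5  28.8  76. ]
[ 691.  -192.1   70. ]
[ 563.4 -294.3    0. ]
[ 575.  -110.1   34. ]
[ 330.1 -206.3   34. ]
[ 586.  -104.7   34. ]
```

Call:
apply_moves --deltas '[{"rz": -10}, {"rz": -10}, {"rz": -10}, {"rz": -10}, {"rz": -10}, {"rz": -9.6}, {"dx": 3.0}]'

```text
$.deltas[0]: bad value
```

```bash
cat > w.py <<'E'
from h import *
import sys,pickle
def shot(name):
    s=sense(); m=camera_model("wrist"); im=capture("wrist")
    pickle.dump(m,open(f"pics/{name}.pkl","wb"))
    cv2.imwrite(f"pics/{name}.png",cv2.resize(im[:,:,::-1],(768,576),interpolation=cv2.INTER_CUBIC))
    print(s['time'],s['position'].round(1),Ro.from_quat(s['tool_rot']).as_matrix().round(3).tolist(),s['ft_force'].round(1),s['opening'],s['joints'].round(2))
    R=np.asarray(m['R']);print("cam",(-R.T@m['t']).round(0),R[2].round(2))
if __name__=="__main__": shot(sys.argv[1])
E
python3 w.py w1
```

```text
0.1 [ 220.1 -611.   230.1] [[0.941, 0.339, -0.001], [0.339, -0.941, 0.002], [0.0, -0.002, -1.0]] [-0.1 -0.3  0.2] 0.9999404706419825 [-1.31  0.12  1.65 -0.    1.37 -0.08]
cam [ 295. -585.  374.] [-0.29 -0.1  -0.95]
```

Call:
apply_moves --deltas '[{"dx": 0, "dy": 0, "dz": 0, "rx": 0, "ry": 0, "rz": -10, "grip": 1}, {"dx": 0, "dy": 0, "dz": 0, "rx": 0, "ry": 0, "rz": -10, "grip": 1}, {"dx": 0, "dy": 0, "dz": 0, "rx": 0, "ry": 0, "rz": -10, "grip": 1}, {"dx": 0, "dy": 0, "dz": 0, "rx": 0, "ry": 0, "rz": -10, "grip": 1}, {"dx": 0, "dy": 0, "dz": 0, "rx": 0, "ry": 0, "rz": -10, "grip": 1}, {"dx": 0, "dy": 0, "dz": 0, "rx": 0, "ry": 0, "rz": -9.6, "grip": 1}]'

```text
time: 0.9
position: [220.2, -611.3, 230.8]
tool_rot: [0.768, 0.641, 0.0, -0.0]
ft_force: [0.6, -0.5, -0.2]
opening: 1.001
```

```bash
python3 w.py w1
```

```text
0.9 [ 220.2 -611.3  230.8] [[0.178, 0.984, -0.0], [0.984, -0.178, 0.001], [0.001, -0.0, -1.0]] [ 0.6 -0.5 -0.2] 1.0010622337914132 [-1.31  0.12  1.65  0.    1.37 -1.13]
cam [ 234. -534.  374.] [-0.06 -0.31 -0.95]
```

Call:
apply_moves --deltas '[{"dx": 5.8, "dy": 1.8, "dz": 0, "rx": 0, "ry": 0, "rz": 0, "grip": 1}, {"dx": 5.8, "dy": 1.8, "dz": 0, "rx": 0, "ry": 0, "rz": 0, "grip": 1}, {"dx": 5.8, "dy": 1.8, "dz": 0, "rx": 0, "ry": 0, "rz": 0, "grip": 1}, {"dx": 5.8, "dy": 1.8, "dz": 0, "rx": 0, "ry": 0, "rz": 0, "grip": 1}, {"dx": 5.8, "dy": 1.8, "dz": 0, "rx": 0, "ry": 0, "rz": 0, "grip": 1}, {"dx": 5.8, "dy": 1.8, "dz": 0, "rx": 0, "ry": 0, "rz": 0, "grip": 1}, {"dx": 5.8, "dy": 1.8, "dz": 0, "rx": 0, "ry": 0, "rz": 0, "grip": 1}, {"dx": 5.8, "dy": 1.8, "dz": 0, "rx": 0, "ry": 0, "rz": 0, "grip": 1}]'

```text
time: 1.95
position: [447.6, -180.0, 231.4]
tool_rot: [0.77, 0.638, 0.0, 0.0]
ft_force: [0.8, -0.4, 0.0]
opening: 0.998
```

```bash
python3 w.py w2
```

```text
1.95 [ 447.6 -180.   231.4] [[0.186, 0.982, 0.001], [0.982, -0.186, -0.0], [-0.0, 0.001, -1.0]] [ 0.8 -0.4  0. ] 0.9979795253877692 [-0.49 -0.26  2.01 -0.    1.39 -0.31]
cam [ 462. -102.  375.] [-0.06 -0.31 -0.95]
```

View pics/w2.png

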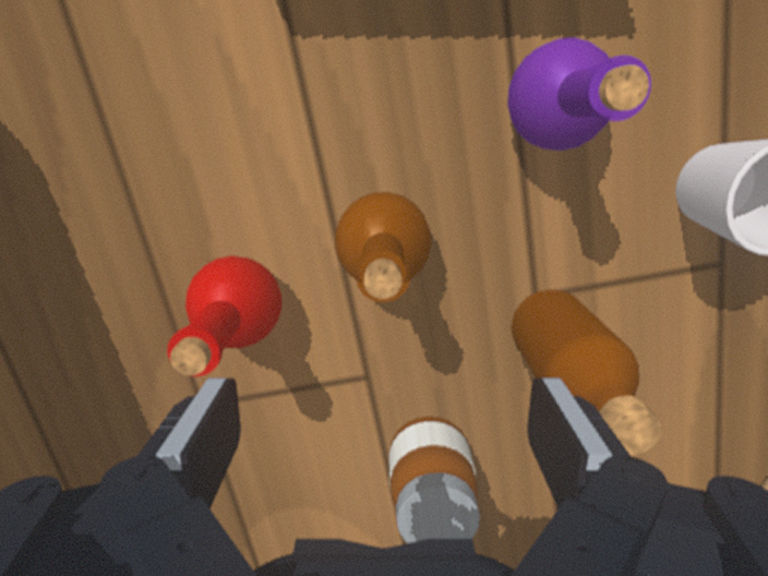

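```bash
python3 - <<'E'
from h import *
import pickle
m=pickle.load(open("pics/w2.pkl","rb")); print(m['fovy'],m['cx'],m['cy'])
for p,z in [((383,277),121),((384,281),113),((384,240),34)]: print(onz(m,(p[0]/1.5-.17,p[1]/1.5-.17),z).round(1))
E
```

```text
59.56664054316045 255.5807578342313 188.8368631374633
[ 447.3 -180.4  121. ]
[ 447.  -185.3  113. ]
[ 447.9 -181.    34. ]
```

Call:
apply_moves --deltas '[{"dx": 6.0, "dy": -0.7, "dz": 0, "rx": 0, "ry": 0, "rz": 0, "grip": 1}, {"dx": 6.0, "dy": -0.7, "dz": 0, "rx": 0, "ry": 0, "rz": 0, "grip": 1}, {"dx": 6.0, "dy": -1, "dz": 0, "rx": 0, "ry": 0, "rz": 0, "grip": 1}, {"dx": 6.0, "dy": -1, "dz": 0, "rx": 0, "ry": 0, "rz": 0, "grip": 0.8}, {"dx": 6.0, "dy": -1.3, "dz": 0, "rx": 0, "ry": 0, "rz": 0, "grip": 0.8}, {"dx": 6.0, "dy": -1.3, "dz": 0, "rx": 0, "ry": 0, "rz": 0, "grip": 0.8}, {"dx": 6.0, "dy": -1, "dz": 0, "rx": 0, "ry": 0, "rz": 0, "grip": 0.8}]'

```text
time: 2.88
position: [454.9, 245.8, 231.4]
tool_rot: [0.77, 0.638, 0.0, 0.0]
ft_force: [0.2, -0.4, 0.8]
opening: 0.801
```

```bash
python3 w.py w3
```

```text
2.875 [454.9 245.8 231.4] [[0.186, 0.983, 0.001], [0.983, -0.186, 0.0], [0.0, 0.001, -1.0]] [ 0.2 -0.4  0.8] 0.8006600822965675 [ 0.39 -0.17  1.94 -0.    1.37  0.58]
cam [470. 324. 375.] [-0.06 -0.31 -0.95]
```

View pics/w3.png

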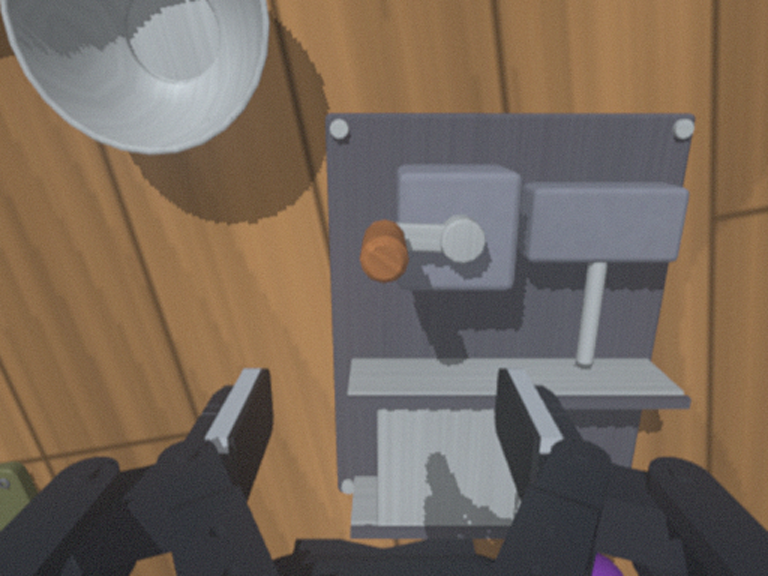

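```bash
python3 - <<'E'
from h import *
import pickle
m=pickle.load(open("pics/w3.pkl","rb"))
xs=np.array([.983,-.185]);ys=np.array([.185,.983])
g=lambda p,z:onz(m,(p[0]/1.5-.17,p[1]/1.5-.17),z)[:2]
k=g((384,258),144); kb=g((388,242),94)
print("knob",k,kb)
for z in (88,92,96): print("hub",z,g((463,239),z))
for z in (90,): h=g((463,239),92); d=k-h; print(d@xs,d@ys)
c=[g(p,10) for p in [(339,129),(684,129)]]; print(c,np.degrees(np.arctan2(*(c[1]-c[0])[::-1])))
print("cover",g((378,409),76), "near,crank-side corner (occluded?)")
E
```

```text
knob [458.27844226 261.68084498] [459.83697451 257.1468848 ]
hub 88 [502.91385285 249.37055223]
hub 92 [502.4484643  250.40584481]
hub 96 [501.98307576 251.44113739]
-45.50500670519317 2.9118710876918255
[array([438.23250802, 322.46161103]), array([673.2975306 , 278.09167552])] -10.689159381767475
cover [431.24347046 139.67573815] near,crank-side corner (occluded?)
```

Call:
apply_moves --deltas '[{"dx": 1.5, "dy": 0, "dz": 4.3, "rx": 0, "ry": 0, "rz": 0, "grip": 0.8}, {"dx": 0, "dy": 0, "dz": 4.3, "rx": 0, "ry": 0, "rz": 0, "grip": 0.8}, {"dx": 0, "dy": 0, "dz": 4.3, "rx": 0, "ry": 0, "rz": 0, "grip": 0.8}]'

```text
time: 3.3
position: [458.0, 258.8, 100.9]
tool_rot: [0.77, 0.638, 0.0, 0.0]
ft_force: [-0.5, 0.7, 0.8]
opening: 0.799
```

```bash
python3 w.py w4
```

```text
3.3 [458.  258.8 100.9] [[0.185, 0.983, 0.0], [0.983, -0.185, 0.0], [0.0, 0.0, -1.0]] [-0.5  0.7  0.8] 0.799031782278807 [ 0.41 -0.03  2.04 -0.    1.13  0.6 ]
cam [473. 337. 244.] [-0.06 -0.31 -0.95]
```

View pics/w4.png

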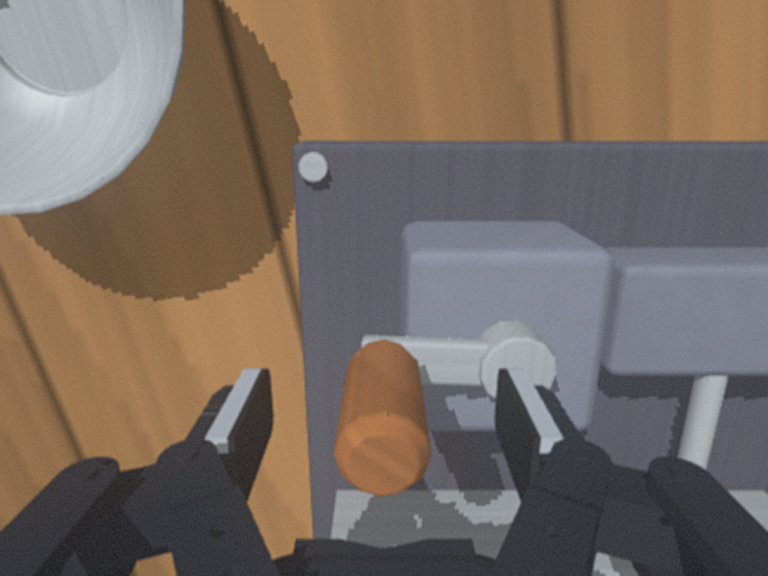

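```bash
python3 - <<'E'
from h import *
import pickle
m=pickle.load(open("pics/w4.pkl","rb"))
g=lambda p,z:onz(m,(p[0]/1.5-.17,p[1]/1.5-.17),z)[:2].round(1)
print(g((382,464),144),g((380,345),94), g((518,365),92),g((518,365),100), (proj(m,[458,258.8,144])+.17)*1.5)
E
```

```text
[457.9 259.9] [458.5 267.5] [502.6 250.7] [501.  255.2] [383.4326061  467.71248751]
```

Call:
apply_moves --deltas '[{"dx": 0.1, "dy": 0, "dz": 0, "rx": 0, "ry": 0, "rz": 0, "grip": 0}, {"dx": 0, "dy": 0, "dz": 0, "rx": 0, "ry": 0, "rz": 0, "grip": 0}, {"dx": 0, "dy": 0, "dz": 0, "rx": 0, "ry": 0, "rz": 0, "grip": 0}, {"dx": 0, "dy": 0, "dz": 0, "rx": 0, "ry": 0, "rz": 0, "grip": 0}]' --newtons 40

```text
time: 3.85
position: [458.2, 260.6, 105.3]
tool_rot: [0.77, 0.639, 0.0, -0.001]
ft_force: [-7.6, -0.1, 6.8]
opening: 0.27
```

Call:
apply_moves --deltas '[{"dx": 0.5, "dy": 0.05, "dz": -0.3, "rx": 0, "ry": 0, "rz": 0, "grip": 0}, {"dx": 0.5, "dy": 0.1, "dz": 0, "rx": 0, "ry": 0, "rz": 0, "grip": 0}, {"dx": 1.08, "dy": 0.45, "dz": 0, "rx": 0, "ry": 0, "rz": 0, "grip": 0}, {"dx": 0, "dy": 0, "dz": 0, "rx": 0, "ry": 0, "rz": 0, "grip": 0}]'

```text
time: 4.35
position: [467.6, 279.6, 105.6]
tool_rot: [0.769, 0.639, -0.0, -0.001]
ft_force: [-4.3, 2.5, -3.9]
opening: 0.268
```

```bash
python3 w.py w5
```

```text
4.35 [467.6 279.6 105.6] [[0.184, 0.983, -0.001], [0.983, -0.184, 0.001], [0.001, -0.001, -1.0]] [-4.3  2.5 -3.9] 0.26796367917825326 [0.44 0.01 2.   0.   1.14 0.62]
cam [482. 357. 249.] [-0.06 -0.31 -0.95]
```

View pics/w5.png

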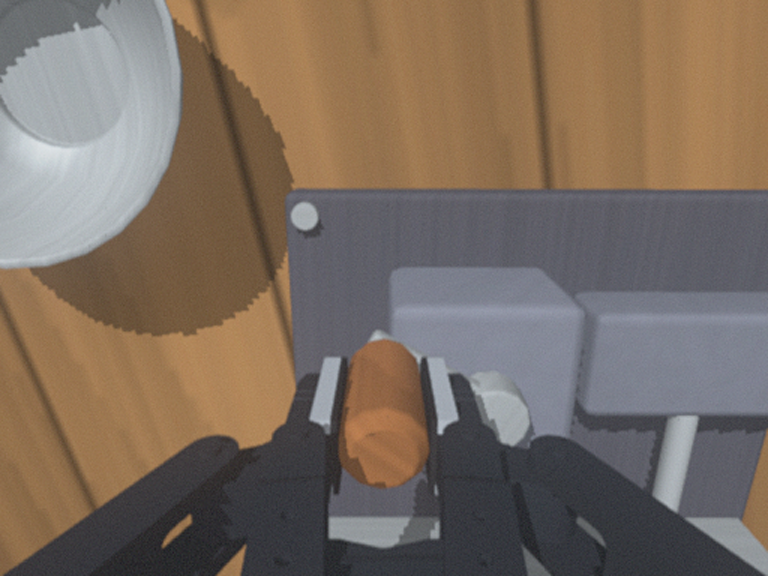

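Call:
apply_moves --deltas '[{"dx": 0.93, "dy": 0.72, "dz": 0, "rx": 0, "ry": 0, "rz": 0, "grip": 0}, {"dx": 0.72, "dy": 0.93, "dz": 0, "rx": 0, "ry": 0, "rz": 0, "grip": 0}, {"dx": 0.45, "dy": 1.08, "dz": 0, "rx": 0, "ry": 0, "rz": 0, "grip": 0}, {"dx": 0.15, "dy": 1.17, "dz": 0, "rx": 0, "ry": 0, "rz": 0, "grip": 0}]'

```text
time: 4.9
position: [510.1, 294.8, 105.5]
tool_rot: [0.769, 0.639, 0.0, -0.001]
ft_force: [-5.4, 2.0, -3.4]
opening: 0.267
```

Call:
apply_moves --deltas '[{"dx": -0.15, "dy": 1.17, "dz": 0, "rx": 0, "ry": 0, "rz": 0, "grip": 0}, {"dx": -0.45, "dy": 1.08, "dz": 0, "rx": 0, "ry": 0, "rz": 0, "grip": 0}, {"dx": -0.72, "dy": 0.93, "dz": 0, "rx": 0, "ry": 0, "rz": 0, "grip": 0}, {"dx": -0.93, "dy": 0.72, "dz": 0, "rx": 0, "ry": 0, "rz": 0, "grip": 0}, {"dx": -1.08, "dy": 0.45, "dz": 0, "rx": 0, "ry": 0, "rz": 0, "grip": 0}, {"dx": -1.17, "dy": 0.15, "dz": 0, "rx": 0, "ry": 0, "rz": 0, "grip": 0}]'

```text
time: 5.65
position: [546.2, 241.8, 105.5]
tool_rot: [0.77, 0.639, 0.0, -0.001]
ft_force: [-5.4, 6.2, -3.1]
opening: 0.269
```

Call:
apply_moves --deltas '[{"dx": -1.17, "dy": -0.15, "dz": 0, "rx": 0, "ry": 0, "rz": 0, "grip": 0}, {"dx": -1.08, "dy": -0.45, "dz": 0, "rx": 0, "ry": 0, "rz": 0, "grip": 0}, {"dx": -0.93, "dy": -0.72, "dz": 0, "rx": 0, "ry": 0, "rz": 0, "grip": 0}, {"dx": -0.72, "dy": -0.93, "dz": 0, "rx": 0, "ry": 0, "rz": 0, "grip": 0}, {"dx": -0.45, "dy": -1.08, "dz": 0, "rx": 0, "ry": 0, "rz": 0, "grip": 0}, {"dx": -0.15, "dy": -1.17, "dz": 0, "rx": 0, "ry": 0, "rz": 0, "grip": 0}]'

```text
time: 6.4
position: [495.6, 205.9, 105.7]
tool_rot: [0.77, 0.639, 0.003, 0.001]
ft_force: [5.8, 7.0, -11.4]
opening: 0.27
```

Call:
apply_moves --deltas '[{"dx": 0.15, "dy": -1.17, "dz": 0, "rx": 0, "ry": 0, "rz": 0, "grip": 0}, {"dx": 0.45, "dy": -1.08, "dz": 0, "rx": 0, "ry": 0, "rz": 0, "grip": 0}, {"dx": 0.72, "dy": -0.93, "dz": 0, "rx": 0, "ry": 0, "rz": 0, "grip": 0}, {"dx": 0.93, "dy": -0.72, "dz": 0, "rx": 0, "ry": 0, "rz": 0, "grip": 0}, {"dx": 1.08, "dy": -0.45, "dz": 0, "rx": 0, "ry": 0, "rz": 0, "grip": 0}, {"dx": 1.17, "dy": -0.15, "dz": 0, "rx": 0, "ry": 0, "rz": 0, "grip": 0}]'

```text
time: 7.15
position: [457.4, 257.1, 105.5]
tool_rot: [0.769, 0.639, -0.002, 0.0]
ft_force: [-0.6, -5.6, -2.6]
opening: 0.265
```

```bash
python3 w.py w6
```

```text
7.15 [457.4 257.1 105.5] [[0.184, 0.983, -0.002], [0.983, -0.184, -0.003], [-0.003, -0.001, -1.0]] [-0.6 -5.6 -2.6] 0.2651178425184247 [ 0.41 -0.04  2.04 -0.    1.14  0.6 ]
cam [472. 335. 249.] [-0.06 -0.31 -0.95]
```

View pics/w6.png

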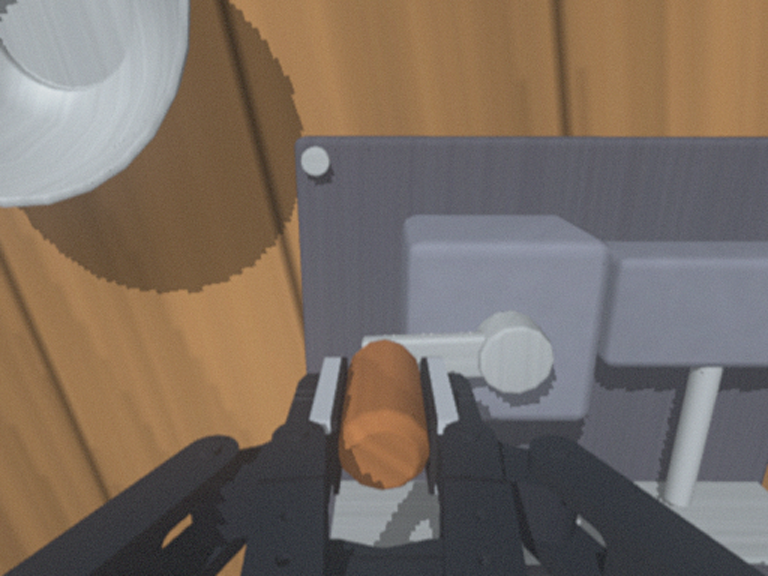

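Call:
apply_moves --deltas '[{"dx": 1.17, "dy": 0.15, "dz": 0, "rx": 0, "ry": 0, "rz": 0, "grip": 0}, {"dx": 1.08, "dy": 0.45, "dz": 0, "rx": 0, "ry": 0, "rz": 0, "grip": 0}, {"dx": 0.93, "dy": 0.72, "dz": 0, "rx": 0, "ry": 0, "rz": 0, "grip": 0}, {"dx": 0.72, "dy": 0.93, "dz": 0, "rx": 0, "ry": 0, "rz": 0, "grip": 0}, {"dx": 0.45, "dy": 1.08, "dz": 0, "rx": 0, "ry": 0, "rz": 0, "grip": 0}, {"dx": 0.15, "dy": 1.17, "dz": 0, "rx": 0, "ry": 0, "rz": 0, "grip": 0}]'

```text
time: 7.95
position: [509.9, 294.9, 105.5]
tool_rot: [0.769, 0.639, -0.0, -0.001]
ft_force: [-5.7, -0.3, -2.4]
opening: 0.27
```

Call:
apply_moves --deltas '[{"dx": -0.15, "dy": 1.17, "dz": 0, "rx": 0, "ry": 0, "rz": 0, "grip": 0}, {"dx": -0.45, "dy": 1.08, "dz": 0, "rx": 0, "ry": 0, "rz": 0, "grip": 0}, {"dx": -0.72, "dy": 0.93, "dz": 0, "rx": 0, "ry": 0, "rz": 0, "grip": 0}, {"dx": -0.93, "dy": 0.72, "dz": 0, "rx": 0, "ry": 0, "rz": 0, "grip": 0}, {"dx": -1.08, "dy": 0.45, "dz": 0, "rx": 0, "ry": 0, "rz": 0, "grip": 0}, {"dx": -1.17, "dy": 0.15, "dz": 0, "rx": 0, "ry": 0, "rz": 0, "grip": 0}]'

```text
time: 8.7
position: [546.2, 241.9, 105.4]
tool_rot: [0.77, 0.639, 0.0, -0.001]
ft_force: [-6.1, 6.1, -2.7]
opening: 0.268
```

Call:
apply_moves --deltas '[{"dx": -1.17, "dy": -0.15, "dz": 0, "rx": 0, "ry": 0, "rz": 0, "grip": 0}, {"dx": -1.08, "dy": -0.45, "dz": 0, "rx": 0, "ry": 0, "rz": 0, "grip": 0}, {"dx": -0.93, "dy": -0.72, "dz": 0, "rx": 0, "ry": 0, "rz": 0, "grip": 0}, {"dx": -0.72, "dy": -0.93, "dz": 0, "rx": 0, "ry": 0, "rz": 0, "grip": 0}, {"dx": -0.45, "dy": -1.08, "dz": 0, "rx": 0, "ry": 0, "rz": 0, "grip": 0}, {"dx": -0.15, "dy": -1.17, "dz": 0, "rx": 0, "ry": 0, "rz": 0, "grip": 0}]'

```text
time: 9.45
position: [495.6, 205.9, 105.6]
tool_rot: [0.77, 0.639, 0.003, 0.001]
ft_force: [5.7, 7.3, -9.6]
opening: 0.269
```

Call:
apply_moves --deltas '[{"dx": 0.15, "dy": -1.17, "dz": 0, "rx": 0, "ry": 0, "rz": 0, "grip": 0}, {"dx": 0.45, "dy": -1.08, "dz": 0, "rx": 0, "ry": 0, "rz": 0, "grip": 0}, {"dx": 0.72, "dy": -0.93, "dz": 0, "rx": 0, "ry": 0, "rz": 0, "grip": 0}, {"dx": 0.93, "dy": -0.72, "dz": 0, "rx": 0, "ry": 0, "rz": 0, "grip": 0}, {"dx": 1.08, "dy": -0.45, "dz": 0, "rx": 0, "ry": 0, "rz": 0, "grip": 0}]'

```text
time: 10.07
position: [457.3, 245.1, 105.6]
tool_rot: [0.769, 0.639, -0.001, 0.001]
ft_force: [-0.5, -5.2, -3.1]
opening: 0.267
```

```bash
python3 - <<'E'
from h import *
im=capture("scene"); cv2.imwrite("pics/s2.png",cv2.resize(im[110:280,110:390,::-1],None,fx=2.8,fy=2.8,interpolation=cv2.INTER_CUBIC))
E
python3 w.py w7
```

```text
10.125 [457.1 246.3 105.6] [[0.183, 0.983, -0.0], [0.983, -0.183, -0.001], [-0.001, 0.0, -1.0]] [-1.5 -2.3 -2.5] 0.26459283679615636 [ 0.39 -0.05  2.05 -0.    1.14  0.58]
cam [472. 324. 249.] [-0.06 -0.31 -0.95]
```

View pics/s2.png

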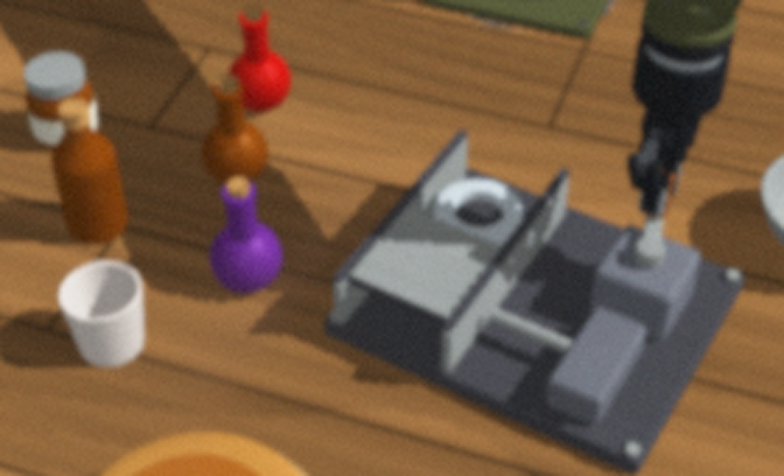

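View pics/w7.png

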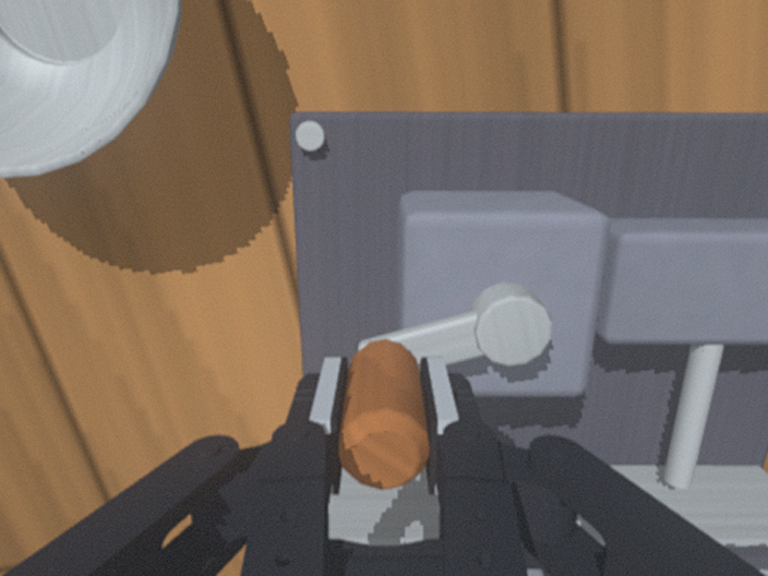

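Call:
apply_moves --deltas '[{"dx": 0, "dy": 0, "dz": 0, "rx": 0, "ry": 0, "rz": 0, "grip": 0.8}, {"dx": 0, "dy": 0, "dz": 0, "rx": 0, "ry": 0, "rz": 0, "grip": 0.8}, {"dx": 0, "dy": 0, "dz": 0, "rx": 0, "ry": 0, "rz": 0, "grip": 0.8}, {"dx": 0, "dy": 0, "dz": -6, "rx": 0, "ry": 0, "rz": 0, "grip": 0.8}, {"dx": 0, "dy": 0, "dz": -6, "rx": 0, "ry": 0, "rz": 0, "grip": 0.8}, {"dx": -5.2, "dy": 1.4, "dz": 0, "rx": 0, "ry": 0, "rz": 0, "grip": 0.8}, {"dx": -5.2, "dy": 1.4, "dz": 0, "rx": 0, "ry": 0, "rz": 0, "grip": 0.8}, {"dx": -5.2, "dy": 1.4, "dz": 0, "rx": 0, "ry": 0, "rz": 0, "grip": 0.8}]'

```text
time: 11.18
position: [470.2, 83.6, 226.1]
tool_rot: [0.769, 0.639, 0.001, 0.001]
ft_force: [0.2, -0.1, 0.6]
opening: 0.802
```

```bash
python3 w.py w8
```

```text
11.175 [470.2  83.6 226.1] [[0.183, 0.983, 0.002], [0.983, -0.183, 0.0], [0.001, 0.002, -1.0]] [ 0.2 -0.1  0.6] 0.8017464951937889 [ 0.06 -0.27  2.03  0.    1.38  0.25]
cam [484. 161. 369.] [-0.05 -0.31 -0.95]
```

View pics/w8.png

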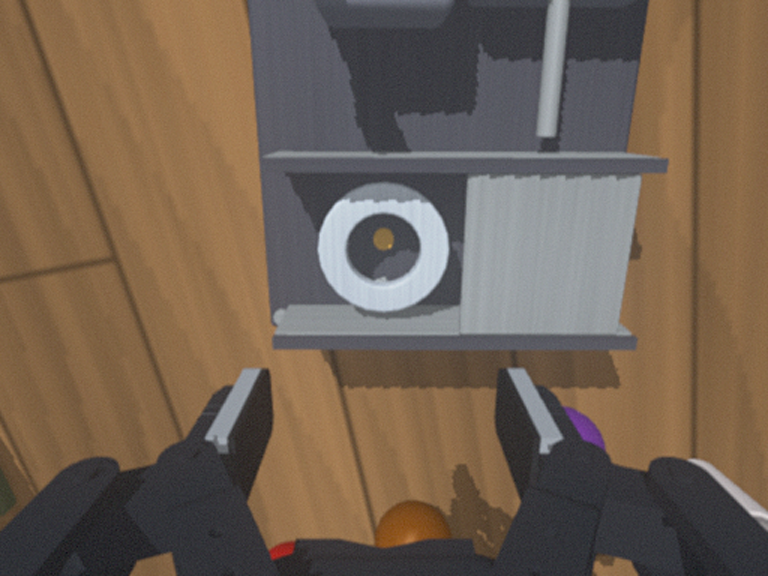

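```bash
python3 - <<'E'
from h import *
import pickle
m=pickle.load(open("pics/w8.pkl","rb"))
print(onz(m,(384/1.5-.17,247.5/1.5-.17),58).round(1), (proj(m,[470.7,83.1,58])+.17)*1.5)
for dx,dy in((42,0),(-42,0)):print((proj(m,[470.7+dx*.983,83.1-dx*.185,58])+.17)*1.5)
for dy in(42,-42):print((proj(m,[470.7+dy*.185,83.1+dy*.983,58])+.17)*1.5)
E
```

```text
[471.1  84.7  58. ] [383.77498245 249.99195887]
[449.65946569 250.09094388]
[317.84254597 249.89290182]
[383.92671664 183.27016802]
[383.63513247 311.4879237 ]
```

Call:
apply_moves --deltas '[{"dx": -5.3, "dy": 0.5, "dz": 0, "rx": 0, "ry": 0, "rz": 0, "grip": 0.8}, {"dx": -5.3, "dy": 0.5, "dz": 0, "rx": 0, "ry": 0, "rz": 0, "grip": 0.8}, {"dx": -5.3, "dy": 0.5, "dz": 0, "rx": 0, "ry": 0, "rz": 0, "grip": 0.8}, {"dx": -5.3, "dy": 0.5, "dz": 0, "rx": 0, "ry": 0, "rz": 0, "grip": 0.8}, {"dx": -5.2, "dy": 0.6, "dz": 0, "rx": 0, "ry": 0, "rz": 0, "grip": 0.8}, {"dx": 0, "dy": 0, "dz": 4, "rx": 0, "ry": 0, "rz": 0, "grip": 0.8}, {"dx": 0, "dy": 0, "dz": 3, "rx": 0, "ry": 0, "rz": 0, "grip": 0.8}]'

```text
time: 12.1
position: [446.9, -180.2, 154.5]
tool_rot: [0.77, 0.638, 0.0, 0.0]
ft_force: [0.7, -0.1, -1.0]
opening: 0.803
```

```bash
python3 w.py w9
```

```text
12.1 [ 446.9 -180.2  154.5] [[0.186, 0.983, 0.001], [0.983, -0.186, -0.0], [0.0, 0.001, -1.0]] [ 0.7 -0.1 -1. ] 0.8030519952723506 [-0.49 -0.2   2.09  0.    1.24 -0.31]
cam [ 462. -102.  298.] [-0.06 -0.31 -0.95]
```

View pics/w9.png

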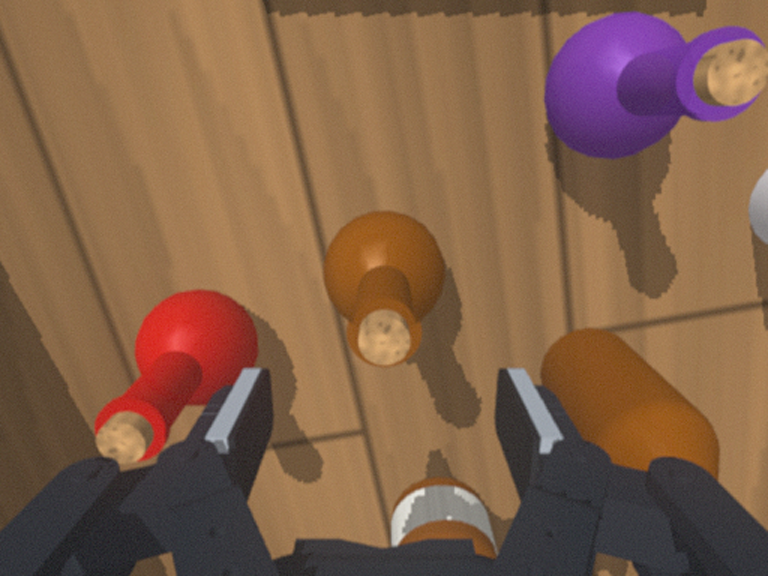

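```bash
python3 - <<'E'
from h import *
import pickle
m=pickle.load(open("pics/w9.pkl","rb"))
print(onz(m,(384/1.5-.17,336/1.5-.17),121).round(1), onz(m,(384/1.5-.17,265/1.5-.17),34).round(1))
E
```

```text
[ 447.1 -180.3  121. ] [ 447.8 -177.1   34. ]
```

Call:
apply_moves --deltas '[{"dx": 0, "dy": 0.05, "dz": 4.2, "rx": 0, "ry": 0, "rz": 0, "grip": 0.8}, {"dx": 0, "dy": 0, "dz": 4.2, "rx": 0, "ry": 0, "rz": 0, "grip": 0.7}, {"dx": 0, "dy": 0, "dz": 0, "rx": 0, "ry": 0, "rz": 0, "grip": 0}, {"dx": 0, "dy": 0, "dz": 0, "rx": 0, "ry": 0, "rz": 0, "grip": 0}, {"dx": 0, "dy": 0, "dz": 0, "rx": 0, "ry": 0, "rz": 0, "grip": 0}, {"dx": 0, "dy": 0, "dz": 0, "rx": 0, "ry": 0, "rz": 0, "grip": 0}]' --newtons 60

```text
time: 12.9
position: [448.3, -179.7, 72.7]
tool_rot: [0.769, 0.639, 0.0, 0.001]
ft_force: [-0.2, -0.1, 0.4]
opening: 0.305
```

```bash
python3 w.py w10
```

```text
12.9 [ 448.3 -179.7   72.7] [[0.184, 0.983, 0.002], [0.983, -0.184, -0.001], [-0.001, 0.002, -1.0]] [-0.2 -0.1  0.4] 0.30475697233326504 [-0.49 -0.09  2.15 -0.    1.08 -0.31]
cam [ 463. -102.  216.] [-0.05 -0.31 -0.95]
```

View pics/w10.png

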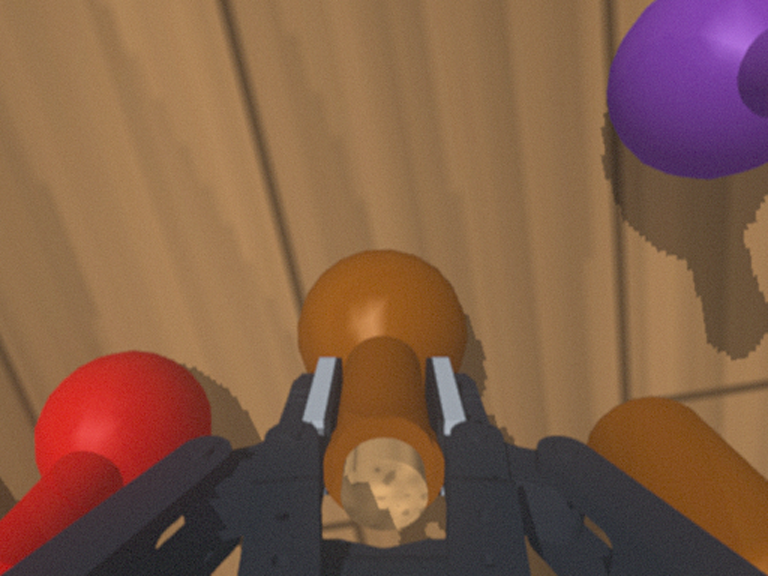

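Call:
apply_moves --deltas '[{"dx": 0, "dy": 0, "dz": 0, "rx": 0, "ry": 0, "rz": 0, "grip": 0}, {"dx": 0, "dy": 0, "dz": -1, "rx": 0, "ry": 0, "rz": 0, "grip": 0}, {"dx": 0, "dy": 0, "dz": -2.5, "rx": 0, "ry": 0, "rz": 0, "grip": 0}, {"dx": 0, "dy": 0, "dz": -3.5, "rx": 0, "ry": 0, "rz": 0, "grip": 0}, {"dx": 0, "dy": 0, "dz": -3, "rx": 0, "ry": 0, "rz": 0, "grip": 0}, {"dx": 0, "dy": 0, "dz": -1, "rx": 0, "ry": 0, "rz": 0, "grip": 0}, {"dx": 0, "dy": 0, "dz": 0, "rx": 0, "ry": 0, "rz": 0, "grip": 0}]'

```text
time: 13.82
position: [447.6, -179.3, 181.4]
tool_rot: [0.769, 0.639, 0.0, 0.0]
ft_force: [0.7, -0.7, -2.9]
opening: 0.304
```

```bash
python3 w.py w11
```

```text
13.825 [ 447.6 -179.3  181.4] [[0.184, 0.983, 0.001], [0.983, -0.184, -0.0], [-0.0, 0.001, -1.0]] [ 0.7 -0.7 -2.9] 0.303906448812314 [-0.49 -0.22  2.07  0.    1.29 -0.31]
cam [ 462. -102.  325.] [-0.06 -0.31 -0.95]
```

View pics/w11.png

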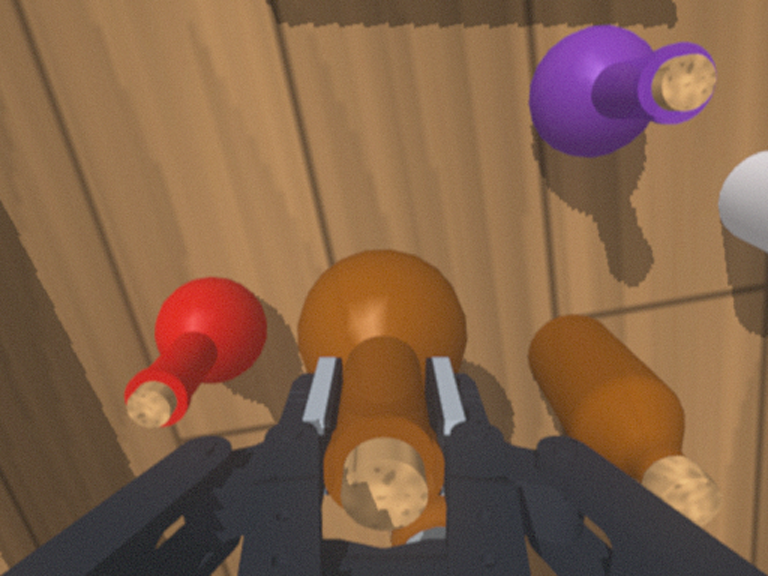

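Call:
apply_moves --deltas '[{"dx": 2.2, "dy": -0.2, "dz": 0, "rx": 0, "ry": 0, "rz": 0, "grip": 0}, {"dx": 4.4, "dy": -0.4, "dz": 0, "rx": 0, "ry": 0, "rz": 0, "grip": 0}, {"dx": 4.5, "dy": -0.5, "dz": 0, "rx": 0, "ry": 0, "rz": 0, "grip": 0}, {"dx": 4.5, "dy": -0.5, "dz": 0, "rx": 0, "ry": 0, "rz": 0, "grip": 0}, {"dx": 4.5, "dy": -0.4, "dz": 0, "rx": 0, "ry": 0, "rz": 0, "grip": 0}, {"dx": 4.0, "dy": -0.4, "dz": 0, "rx": 0, "ry": 0, "rz": 0, "grip": 0}, {"dx": 2.1, "dy": -0.2, "dz": 0, "rx": 0, "ry": 0, "rz": 0, "grip": 0}, {"dx": 0, "dy": 0, "dz": 0, "rx": 0, "ry": 0, "rz": 0, "grip": 0}]'

```text
time: 14.88
position: [469.0, 84.0, 179.2]
tool_rot: [0.768, 0.64, -0.002, -0.001]
ft_force: [-0.1, -0.7, -2.6]
opening: 0.305
```

```bash
python3 w.py w12
```

```text
14.875 [469.   84.  179.2] [[0.181, 0.983, -0.004], [0.983, -0.181, -0.0], [-0.001, -0.004, -1.0]] [-0.1 -0.7 -2.6] 0.30490602691233376 [ 0.06 -0.23  2.08 -0.    1.3   0.25]
cam [484. 162. 323.] [-0.06 -0.31 -0.95]
```

View pics/w12.png

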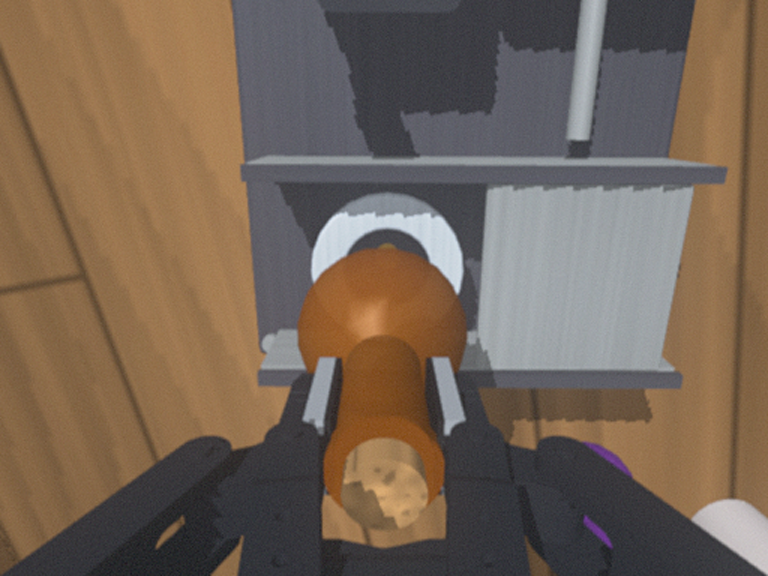

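Call:
apply_moves --deltas '[{"dx": 0, "dy": 0.18, "dz": 1, "rx": 0, "ry": 0, "rz": 0, "grip": 0}, {"dx": 0, "dy": 0, "dz": 2, "rx": 0, "ry": 0, "rz": 0, "grip": 0}, {"dx": 0, "dy": 0, "dz": 1, "rx": 0, "ry": 0, "rz": 0, "grip": 0}, {"dx": 0, "dy": 0, "dz": 0.6, "rx": 0, "ry": 0, "rz": 0, "grip": 0}, {"dx": 0, "dy": 0, "dz": 0, "rx": 0, "ry": 0, "rz": 0, "grip": 0}]'

```text
time: 15.55
position: [471.7, 82.4, 134.9]
tool_rot: [0.769, 0.639, -0.0, -0.0]
ft_force: [0.5, -1.0, -3.1]
opening: 0.306
```

```bash
python3 w.py w13; python3 - <<'E'
from h import *
im=capture("scene"); cv2.imwrite("pics/s3.png",cv2.resize(im[110:250,200:390,::-1],None,fx=4,fy=4,interpolation=cv2.INTER_CUBIC))
E
```

```text
15.55 [471.7  82.4 134.9] [[0.184, 0.983, -0.001], [0.983, -0.184, -0.0], [-0.0, -0.001, -1.0]] [ 0.5 -1.  -3.1] 0.3057105540904362 [ 0.06 -0.18  2.12 -0.    1.21  0.25]
cam [486. 160. 278.] [-0.06 -0.31 -0.95]
```

View pics/w13.png

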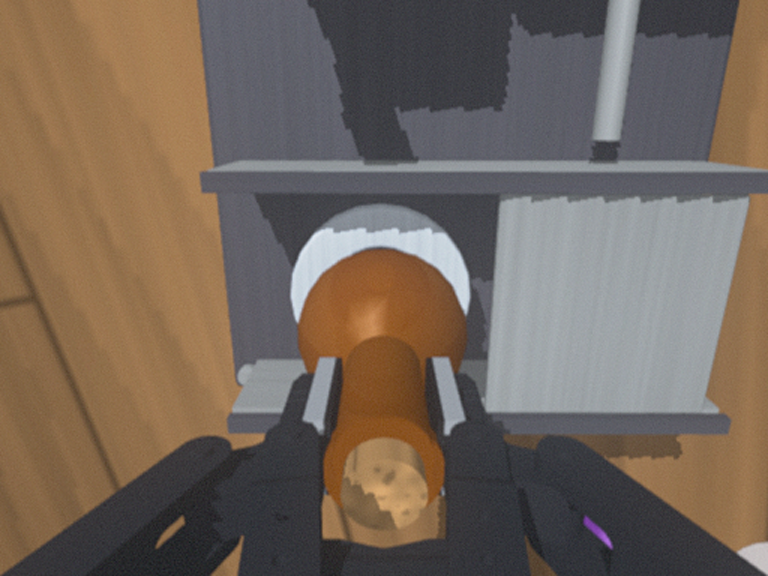

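View pics/s3.png

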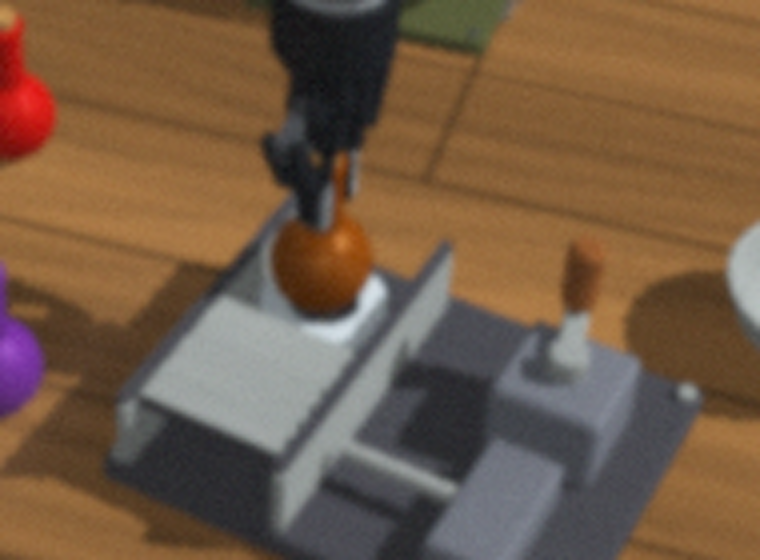

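Call:
apply_moves --deltas '[{"dx": 0.07, "dy": -0.1, "dz": 0.4, "rx": 0, "ry": 0, "rz": 0, "grip": 0}, {"dx": 0, "dy": 0, "dz": 0.4, "rx": 0, "ry": 0, "rz": 0, "grip": 0}, {"dx": 0, "dy": 0, "dz": 0.3, "rx": 0, "ry": 0, "rz": 0, "grip": 0}, {"dx": 0, "dy": 0, "dz": 0, "rx": 0, "ry": 0, "rz": 0, "grip": 0}]' --newtons 80

```text
time: 16.15
position: [471.3, 83.7, 124.7]
tool_rot: [0.769, 0.639, 0.0, 0.0]
ft_force: [-1.1, 1.4, 1.2]
opening: 0.296
```

Call:
apply_moves --deltas '[{"dx": 0, "dy": 0, "dz": 0.4, "rx": 0, "ry": 0, "rz": 0, "grip": 0}, {"dx": 0, "dy": 0, "dz": 0.4, "rx": 0, "ry": 0, "rz": 0, "grip": 0}, {"dx": 0, "dy": 0, "dz": 0, "rx": 0, "ry": 0, "rz": 0, "grip": 0}]'

```text
time: 16.52
position: [471.4, 83.7, 116.7]
tool_rot: [0.769, 0.639, 0.0, 0.0]
ft_force: [-1.5, 2.0, 4.6]
opening: 0.301
```

Call:
apply_moves --deltas '[{"dx": 0, "dy": 0, "dz": 0.4, "rx": 0, "ry": 0, "rz": 0, "grip": 0}, {"dx": 0, "dy": 0, "dz": 0.4, "rx": 0, "ry": 0, "rz": 0, "grip": 0}, {"dx": 0, "dy": 0, "dz": 0, "rx": 0, "ry": 0, "rz": 0, "grip": 0}]'

```text
time: 16.9
position: [471.6, 83.8, 109.4]
tool_rot: [0.769, 0.639, 0.001, 0.0]
ft_force: [-3.3, 1.3, 8.0]
opening: 0.303
```

Call:
apply_moves --deltas '[{"dx": 0, "dy": 0, "dz": 0.2, "rx": 0, "ry": 0, "rz": 0, "grip": 0}, {"dx": 0, "dy": 0, "dz": 0.1, "rx": 0, "ry": 0, "rz": 0, "grip": 0}, {"dx": 0, "dy": 0, "dz": 0, "rx": 0, "ry": 0, "rz": 0, "grip": 0}]'

```text
time: 17.27
position: [471.5, 84.4, 106.6]
tool_rot: [0.769, 0.639, 0.001, -0.001]
ft_force: [-4.2, 4.9, 8.6]
opening: 0.292
```

Call:
apply_moves --deltas '[{"dx": 0, "dy": 0, "dz": 0.2, "rx": 0, "ry": 0, "rz": 0, "grip": 0}, {"dx": 0, "dy": 0, "dz": 0, "rx": 0, "ry": 0, "rz": 0, "grip": 0}]'

```text
time: 17.52
position: [471.7, 84.6, 106.2]
tool_rot: [0.77, 0.639, 0.001, -0.001]
ft_force: [-8.4, 4.8, 16.9]
opening: 0.289
```

Call:
apply_moves --deltas '[{"dx": 0, "dy": 0, "dz": 0.2, "rx": 0, "ry": 0, "rz": 0, "grip": 0}, {"dx": 0, "dy": 0, "dz": 0, "rx": 0, "ry": 0, "rz": 0, "grip": 0}]'

```text
time: 17.77
position: [472.0, 84.8, 105.9]
tool_rot: [0.77, 0.639, 0.001, -0.001]
ft_force: [-12.5, 5.2, 26.4]
opening: 0.287
```

Call:
apply_moves --deltas '[{"dx": -0.05, "dy": -0.12, "dz": 0, "rx": 0, "ry": 0, "rz": 0, "grip": 0}, {"dx": 0, "dy": 0, "dz": 0, "rx": 0, "ry": 0, "rz": 0, "grip": 0}, {"dx": 0, "dy": 0, "dz": 0, "rx": 0, "ry": 0, "rz": 0, "grip": 0}]'

```text
time: 18.15
position: [471.7, 84.6, 106.0]
tool_rot: [0.77, 0.639, 0.002, -0.0]
ft_force: [-8.3, 5.5, 22.8]
opening: 0.29
```

```bash
python3 w.py w14; python3 - <<'E'
from h import *
im=capture("scene"); cv2.imwrite("pics/s4.png",cv2.resize(im[110:250,200:390,::-1],None,fx=4,fy=4,interpolation=cv2.INTER_CUBIC))
E
```

```text
18.15 [471.7  84.6 106. ] [[0.184, 0.983, 0.003], [0.983, -0.184, 0.003], [0.003, 0.003, -1.0]] [-8.3  5.5 22.8] 0.28958208382697137 [ 0.06 -0.15  2.14  0.    1.15  0.25]
cam [486. 162. 250.] [-0.05 -0.3  -0.95]
```

View pics/w14.png

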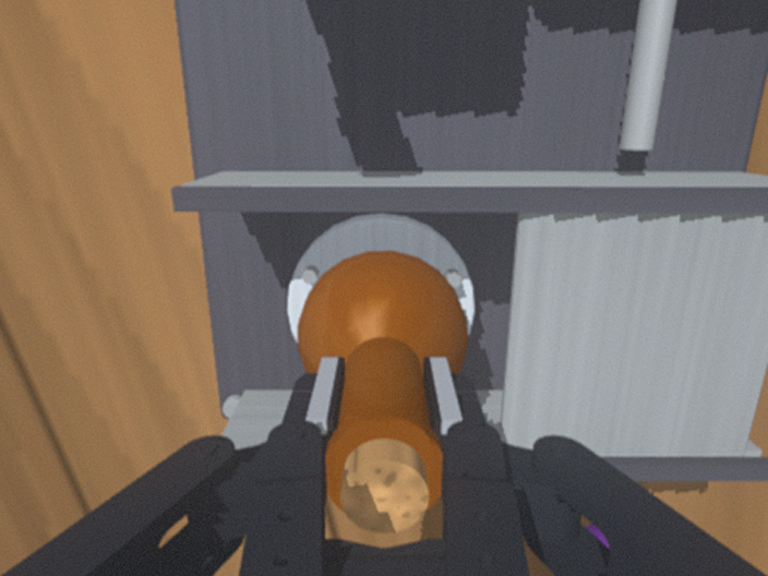

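View pics/s4.png

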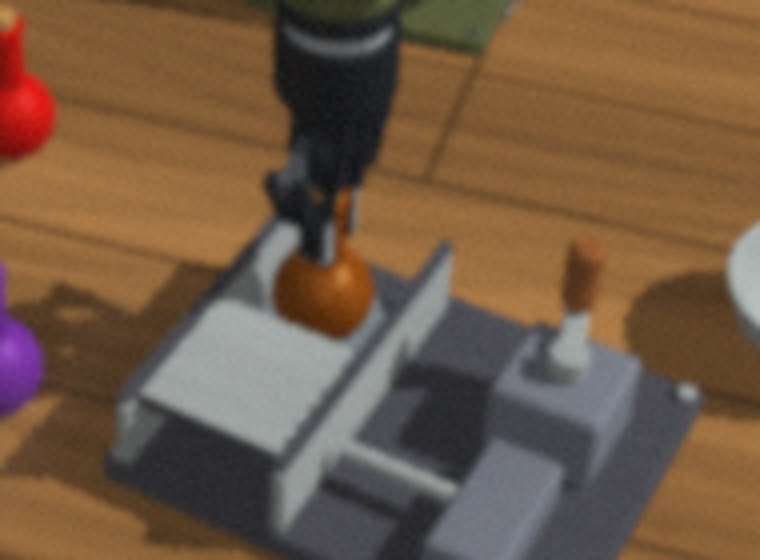

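```bash
python3 - <<'E'
from h import *
import pickle
m=pickle.load(open("pics/w14.pkl","rb"))
for z in (40,44,58):
  P=[(proj(m,[470.7+42*(np.cos(a)*.983+np.sin(a)*.185),83.3+42*(-np.cos(a)*.185+np.sin(a)*.983),z])+.17)*1.5 for a in np.linspace(0,6.28,73)]
  P=np.array(P);print(z,P.min(0).round(0),P.max(0).round(0))
s=sense();print(s['joint_velocities'].round(3),s['ft_force'].round(1),s['position'].round(1))
E
```

```text
40 [287. 216.] [476. 393.]
44 [285. 218.] [477. 397.]
58 [279. 224.] [484. 414.]
[-0.    -0.     0.    -0.    -0.001  0.   ] [-8.3  5.  23.4] [471.6  84.6 106. ]
```

```bash
python3 -c "
from plant import *
print(job_done()); s=sense(); print(s['time'],s['ft_force'],s['position'])"
```

```text
the job is handed in; nothing more can be done
None
the job is handed in; nothing more can be done
```

The job is done and handed in at about 18 s of the 72 s allowed. The amber flask is seated upright in the ring and was still gripped and pressed down at hand-in.

- **Crank:** I turned it clockwise to about 12.2 rad, estimated from the knob position. The pictures show the cover clear of the ring.
- **Flask:** I gripped the amber flask by its neck, moved it upright to the ring, and pressed down until the force jumped at the bottom stop.

**Last checks:**
- In the wrist picture the ring's outline matches an upper face at 40 mm, which is fully down from 58 mm.
- The push was about 23 N and the tool tilt about 0.3°. The arm was at rest.
- A side force of about 10 N remained, because the flask sits about 1 to 2 mm off the measured ring axis.
- In my last pictures none of the other things appeared to have moved. I did not take a final top view of the whole table.

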